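# Pack the reagent and latch the transport box

### The job

Stand the smallest reagent bottle upright on the floor inside the open transport box, setting it down rather than dropping it. Then lower the box's lid and press it down against its gasket until the front catch snaps over the lid's tongue and holds it by itself; do not slam the lid, never lean on it with more than about 2.5 kg (25 N), and leave the other bottles and the label roll where they are.

Things in the scene. Friction and masses are not known exactly. Their poses are not given: they have to be found in the camera images.
- small_bottle: the smallest reagent bottle, white body 35 mm in diameter and 47 mm high, screw cap 20 mm in diameter on top, 55 mm high in all, about 0.13 kg; stands on the bench; origin at the centre of its underside, z up. Grasp the body across, about 30 mm up.
- cool_box: open-topped white insulated box, fixed to the bench, 190 (x) x 220 (y) mm outside, 158 x 188 mm inside; rim 85 mm above the bench, black rubber gasket on it, 14 mm proud at the front. Origin: centre of its underside on the bench; x points from the front (catch side) to the rear (hinge side), z up. The catch unit sticks out of the middle of the front to 122 mm from the box centre, 56 mm wide.
- box_floor (a point): centre of the box's inner floor, 16 mm above the bench; axes as the box's
- lid (a joint): angle of the lid's hinge, rad: 1.35 to 1.55 (open, standing nearly upright) at the start, 0 when the lid lies level. Friction of about 0.24 N m holds the lid where it is left. It first touches the gasket near 0.07; the catch holds it somewhere between 0.0 and 0.05, differently in every box. Resting on the gasket uncaught, it stays higher or leaves the catch pushed aside.
- lid_press (a point): middle of the black rubber press pad (22 x 70 mm) on the lid's outer face, 168 mm from the hinge line, 22 mm inside the free edge; turns with the lid: x along the lid from free edge to hinge, z out of the outer face (up when shut, away from the robot when open). Pressed down here it takes 5 to 18 N until the catch snaps: the gasket gives 1.5 N per mm, the catch a few N more.
- lid_hinge (a point): middle of the hinge line, on the lid's underside, 88 mm behind the box centre and 87 mm above the bench; turns with the lid, y along the hinge line
- catch (a joint): angle of the sprung steel catch on the front of the box, rad: 0 at rest; the lid's steel tongue (34 mm wide, 10 mm proud of the middle of the free edge) pushes it outward to about 0.1 on its way down, and it springs back to 0 when it has caught. It works by itself: keep off it.
- bottle_a: larger brown reagent bottle, 43 mm in diameter, 70 mm high; bystander; origin at the centre of its underside
- bottle_b: larger brown reagent bottle, 43 mm in diameter, 70 mm high; bystander; origin at the centre of its underside
- label_roll: roll of white labels, 60 mm in diameter, 32 mm high, lying flat beside the box; bystander; origin at the centre of its underside
- lid_edge (a point): middle of the lid's free edge, half way through its thickness. The lid is a grey slab 16 mm thick, 222 mm wide, its free edge 190 mm from the hinge line. Once caught, the lid can go only 1 to 2 mm further down before a hard stop. How low the catch sits differs by up to 8 mm from box to box and is not measured: feel for it.
Things that resemble listed ones, but are neither listed nor needed, are in the scene too. Leave any green or purple look-alike of the small_bottle alone.

How it is judged:
On the way, in this order (a step that is already met when the one before it is completed fails the run):
1. the small bottle stands upright on the box's floor, let go (z of small_bottle in the frame of box_floor below 0.006 m and x of small_bottle in the frame of box_floor between -0.07 and 0.07 m and y of small_bottle in the frame of box_floor between -0.085 and 0.085 m and angle between small_bottle's own z axis and vertical below 0.15 rad and contact force between the fingers and small_bottle below 0.1 N), for 0.2 s.
2. the lid is down and the catch has sprung back over its tongue (value of joint lid below 0.055 rad and value of joint catch below 0.03 rad), for 0.2 s.
At the end, for the whole second after the job is handed in: The lid is held down by the catch (lid angle below 0.055 rad, catch back within 0.03 rad of rest) with nobody pressing it, and the small bottle stands still on the box's inner floor, upright within 0.15 rad (all of step 2 and z of small_bottle in the frame of box_floor below 0.006 m and x of small_bottle in the frame of box_floor between -0.07 and 0.07 m and y of small_bottle in the frame of box_floor between -0.085 and 0.085 m and angle between small_bottle's own z axis and vertical below 0.15 rad and linear speed of small_bottle below 0.05 m/s); the robot touches nothing.
It fails at once if the lid is loaded with more than 30 N by the robot (contact force between any of the fingers, the arm and lid above 30 N).
It fails at once if the lid is slammed: it closes faster than 2 rad/s over its last 0.3 rad (value of joint lid below 0.3 rad and velocity of joint lid below -2 rad/s).
It fails at once if the bottle is dropped: it moves faster than 0.7 m/s inside the box (z of small_bottle in the frame of box_floor below 0.06 m and linear speed of small_bottle above 0.7 m/s and x of small_bottle in the frame of box_floor between -0.08 and 0.08 m and y of small_bottle in the frame of box_floor between -0.095 and 0.095 m).
It fails at once if another bottle or the label roll is moved by more than 30 mm (distance of any of bottle_a, bottle_b, label_roll from where it was at the start of the episode above 0.03 m).
It also fails if it takes over 69 s, if anything falls off the work surface, if the arm or the gripper's body presses on something with over 40 N, if the wrist force passes 120 N, or if a joint passes its speed limit or range.

### The arm

A 6-joint arm with a two-finger parallel gripper is mounted at the origin on a cart in front of the work surface, level with it; the furniture and walls round the work are solid. World frame = base frame: x ahead of the robot, y to its left, z up, the work surface at z = 0. Lengths are in m, angles in rad, forces in N, time in s.
With the tool pointing down it reaches from about 0.375 to 0.975 m from the base axis. Payload 3.8 kg.
Tool frame: the origin (TCP) lies at the very end of the fingers, on their centre line; the grasp point (between the pads) lies 19 mm behind it; z points along the fingers, y is the line along which they close (so a half turn about z gives the same grasp; the last joint's range is limited). The gripper opens to 88 mm and grips with 3 to 60 N. Pads are 18 mm wide; open, the fingers measure 123 mm over their backs; the gripper's body (75 mm by 187 mm) begins 45 mm behind the grasp point.
Start: joints at [1.242, 0.264, 1.604, -0, 1.274, -0.037], TCP at [0.194, 0.646, 0.239] pointing down, gripper open.
Joint ranges: [-2.63, 2.63], [-0.94, 2.18], [0.31, 2.57], [-1.31, 4.45], [0, 2.66], [-2.55, 2.55]. Speed limits (rad/s): [2.57, 2.57, 3.14, 3.14, 3.14, 3.14].

### API

Orientations are given as a unit quaternion [w, x, y, z].
In Python, from station import robot gives the robot as it stands.
- The arm moves only by the tool play_rows, never from a script. Its argument "series" is one flat list of numbers, 7 for each row, row after row: the shift along the tool's x, y, z in cm, then the turn, a rotation vector about the tool's x, y, z in degrees, then the closure in counts, from 0 (fully open) to 255 (shut). A call has 1 to 20 rows; each row shifts and turns the commanded pose from where the row before left it, along the tool's axes as they then stand; what a row does not reach is not made up. A row lasts 1/8 s, in which the tool goes at most 62.5 mm and 10.7 degrees, less where a joint would pass 70% of its speed; a pose out of reach is approached as far as the arm can. A call with a gripper value outside its range is refused whole. The fingers move at their own pace and stop on an object; "grip_force" is the grip in N (left out, the last holds). Time passes only in rows, so rows that do not move let the fingers close. It gives the time, the measured TCP pose, the force, the opening and the grip force at its end, in the units of the state.
- robot.sense(): the state, without advancing time (a new reading comes with each control period).
- robot.capture(name): name is "side" or "top" or "wrist"; returns a dict with "img" (384x512x3 uint8, blue, green, red), "vfov" (degrees; the focal length in pixels is half the picture's height over the tangent of half this angle, whatever the lens; pixels are square), "cx", "cy" (the principal point, pixels), "dist" ([k1, k2, p1, p2, k3] as OpenCV has them; the pictures are not rectified), "extrinsics" (4x4, takes a point from camera to world coordinates); the wrist camera has in their place "mount" (4x4, takes a point from camera to tool coordinates, whose origin is the TCP and whose axes are the flange's). Camera axes: x right, y down, z forward; pixel columns grow to the right and rows downward; lengths in m; the calibration is good to about 2 mm. A picture is of the moment at which its call begins: read the wrist's pose just before it. There is no depth.
- robot.sign_off(): hands the job in; it is judged then, once.
The state is a dict: "clock": time; "qpos": joint angles; "qvel": joint speeds; "tau": joint torques, N m; "ee_pos": TCP position; "tool_rot": TCP orientation; "ft_force": force on the tool from outside, world axes, zero at the start; "torque": the same for the moment, N m; "grip_width": opening from 0.0 (shut) to 1.0 (fully open); "finger_force": force on a finger pad.
Only numpy, scipy, OpenCV 4.12 (cv2) and the standard library are available. Lean on these libraries where they do the work, as an engineer would, in place of code of your own. Each camera call takes 0.05 s, during which the arm holds its last target. There are 200 camera calls.

## Working session

There is one attempt and no reset: what is moved stays moved. The work goes in short steps, Python scripts to look and compute and a tool call to move; the robot and the scene stay as the last step left them, time stands still between calls to the robot, and variables do not carry over. Pictures are saved under pics/ and viewed, at most 10 in all, crops included, and the job is handed in when it is done.

Besides the shell and the picture viewer there is one more tool, called after "Call:" as a command line: name --argument value ..., lists and objects as JSON in quotes. play_rows: Moves the arm, as the interface text tells. Its arguments: {"type":"object","properties":{"series":{"type":"array"},"grip_force":{"type":"number"}},"required":["series"]}

```bash
mkdir -p pics; ls
cat > h.py <<'E'
import numpy as np, cv2, pickle
from scipy.spatial.transform import Rotation as R
def shot(robot,name,fn):
    s=robot.sense(); c=robot.capture(name)
    if name=="wrist":
        q=s["tool_rot"]; T=np.eye(4); T[:3,:3]=R.from_quat([q[1],q[2],q[3],q[0]]).as_matrix(); T[:3,3]=s["ee_pos"]
        c["extrinsics"]=T@np.array(c["mount"])
    pickle.dump(c,open(f"{fn}.pkl","wb")); cv2.imwrite(f"pics/{fn}.png",c["img"]); return c
def K(c):
    h=c["img"].shape[0]; f=h/2/np.tan(np.radians(c["vfov"])/2)
    return np.array([[f,0,c["cx"]],[0,f,c["cy"]],[0,0,1]])
def ray(c,uv):
    p=cv2.undistortPoints(np.array([[uv]],float),K(c),np.array(c["dist"],float))[0,0]
    E=np.array(c["extrinsics"]); return E[:3,3],E[:3,:3]@np.array([p[0],p[1],1])
def onz(c,uv,z):
    o,d=ray(c,uv); return o+d*(z-o[2])/d[2]
def proj(c,P):
    E=np.linalg.inv(np.array(c["extrinsics"])); 
    return cv2.projectPoints(np.array(P,float).reshape(-1,3),cv2.Rodrigues(E[:3,:3])[0],E[:3,3],K(c),np.array(c["dist"],float))[0][:,0]
def tri(c1,a,c2,b):
    o1,d1=ray(c1,a);o2,d2=ray(c2,b)
    t=np.linalg.lstsq(np.stack([d1,-d2],1),o2-o1,rcond=None)[0]
    p,q=o1+d1*t[0],o2+d2*t[1]; return (p+q)/2,np.linalg.norm(p-q)
E
python3 - <<'E'
from station import robot
from h import *
for n in("side","top"):
    c=shot(robot,n,n+"0"); print(n,np.round(c["extrinsics"],3).tolist())
s=robot.sense();print(s)
im=[cv2.imread(f"pics/{n}0.png") for n in("side","top")]
cv2.imwrite("pics/both.png",cv2.resize(np.vstack(im),None,fx=.78,fy=.78))
E
```

```text
pics
side [[-0.999, -0.002, 0.041, 0.425], [-0.039, 0.353, -0.935, 1.218], [-0.013, -0.936, -0.353, 0.604], [0.0, 0.0, 0.0, 1.0]]
top [[0.013, -0.998, 0.066, 0.408], [-0.999, -0.011, 0.032, -0.102], [-0.031, -0.067, -0.997, 1.297], [0.0, 0.0, 0.0, 1.0]]
{'clock': 0.1, 'qpos': array([ 1.24207405e+00,  2.64613244e-01,  1.60522678e+00, -2.89424502e-05,
        1.27371939e+00, -3.68516356e-02]), 'qvel': array([ 9.33500141e-05, -8.25026399e-04,  4.99960057e-04,  1.91298565e-04,
       -6.35041864e-04, -1.11444631e-05]), 'tau': array([ 8.91997006e-04, -5.03612709e+01, -3.58071542e+01,  7.29311630e-02,
        2.33806291e-02, -9.52257869e-05]), 'ee_pos': array([0.19399871, 0.6458482 , 0.23756179]), 'tool_rot': array([-1.65147084e-04,  1.45413598e-01,  9.89370466e-01, -9.69512376e-04]), 'ft_force': array([-0.06667743,  0.41853204,  0.2096183 ]), 'torque': array([ 0.04141784, -0.00195682,  0.01215686]), 'finger_force': 0.0, 'grip_width': 0.9987443948514724}
```

View pics/top0.png

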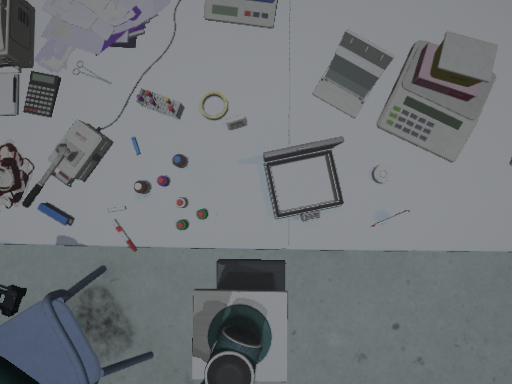

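View pics/side0.png

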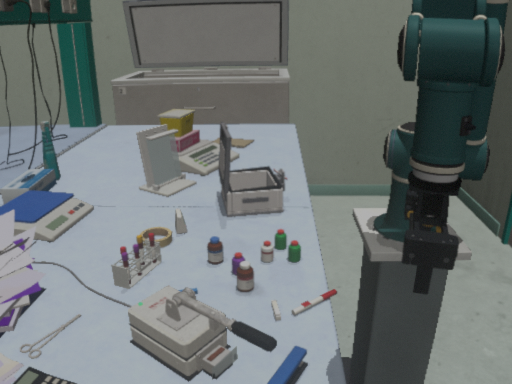

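The top view shows the box at about (303,183), open, with the catch at (310,216) and the label roll at (381,174). Candidates for the small bottle:
- (181,202) has a white body and a red cap.
- (202,214) and (181,225) are green look-alikes.
- (163,181) is a purple look-alike.
- (141,187) and (179,160) are the brown bottles.

The white one at (181,202) fits, and in the side view it is at (267,251). I'll confirm it in a crop.

Run:
```python
from h import *
t=pickle.load(open("top0.pkl","rb"));s=pickle.load(open("side0.pkl","rb"))
print("tcp in top/side",proj(t,[0.194,0.646,0.238]),proj(s,[0.194,0.646,0.238]))
a=cv2.resize(t["img"][140:240,110:240],None,fx=6,fy=6,interpolation=cv2.INTER_CUBIC)[:300]
a=cv2.resize(t["img"][150:235,120:220],(400,340),interpolation=cv2.INTER_CUBIC)
b=cv2.resize(s["img"][220:305,200:300],(400,340),interpolation=cv2.INTER_CUBIC)
c=cv2.resize(t["img"][132:228,255:351],(400,256*400//256),interpolation=cv2.INTER_CUBIC)[:260]
c=cv2.resize(t["img"][130:226,255:351],(260,260),interpolation=cv2.INTER_CUBIC)
d=cv2.resize(s["img"][120:220,205:295],(234,260),interpolation=cv2.INTER_CUBIC)
row=np.zeros((260,800,3),np.uint8);row[:,:260]=c;row[:,270:504]=d
cv2.imwrite("pics/crop1.png",np.vstack([np.hstack([a,b]),row])[:600])
for n,uv,z in[("small",(181,202),.055),("bA",(141,187),.07),("bB",(179,160),.07),("g1",(202,214),.055),("g2",(181,225),.055),("p",(163,181),.055),("roll",(381,174),.032)]: print(n,onz(t,uv,z).round(3))
print(tri(t,(181,202),s,(267,243)))
```

```text
tcp in top/side [[  8.34894465 285.06925555]] [[419.45533668 273.99863009]]
small [0.444 0.192 0.055]
bA [0.491 0.322 0.07 ]
bB [0.581 0.199 0.07 ]
g1 [0.406 0.122 0.055]
g2 [0.369 0.19  0.055]
p [0.513 0.254 0.055]
roll [ 0.545 -0.466  0.032]
(array([0.44346131, 0.19379149, 0.04869521]), np.float64(0.0014967590305183095))
```

View pics/crop1.png

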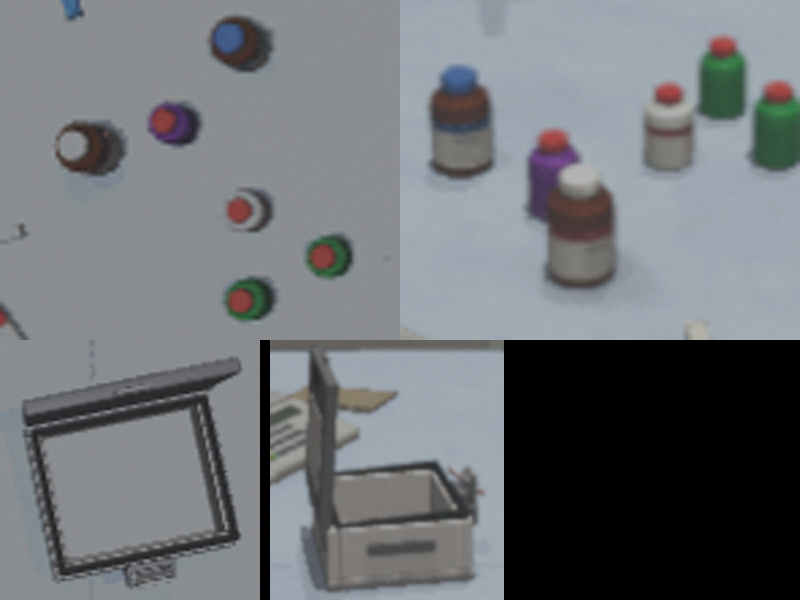

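The crop confirms it: the small bottle is the white-bodied, red-capped one, with its cap centre at top (179.5,202.8). The green and purple look-alikes sit beside it. Moving above it now.

Call:
play_rows --series '[-4.1,-4.0,0,0,0,0,0,-4.1,-4.0,0,0,0,0,0,-4.1,-4.0,0,0,0,0,0,-4.1,-4.0,0,0,0,0,0,-4.1,-4.0,0,0,0,0,0,-4.1,-4.0,0,0,0,0,0,-4.1,-4.0,0,0,0,0,0,-4.1,-4.0,0,0,0,0,0,-4.1,-4.0,0,0,0,0,0,0,0,0,0,0,0,0]'

```text
clock: 1.35
ee_pos: [0.4452, 0.1923, 0.2384]
tool_rot: [-0.0, 0.148, 0.989, -0.0]
ft_force: [-0.4, 0.6, 0.6]
grip_width: 0.999
finger_force: 0.0
```

Call:
play_rows --series '[0,0,0,0,0,10.6,0,0,0,0,0,0,10.6,0,0,0,0,0,0,10.6,0,0,0,0,0,0,10.6,0,0,0,0,0,0,10.6,0,0,0,0,0,0,10.6,0,0,0,0,0,0,10.6,0,0,0,0,0,0,10.6,0,0,0,0,0,0,10.6,0,0,0,0,0,0,10.6,0,0,0,0,0,0,10.6,0,0,0,0,0,0,10.6,0,0,0,0,0,0,0,0]'

```text
clock: 2.98
ee_pos: [0.4432, 0.1965, 0.2383]
tool_rot: [-0.0, 0.95, 0.311, -0.0]
ft_force: [0.3, -0.0, 0.9]
grip_width: 0.998
finger_force: 0.0
```

```bash
cat >> h.py <<'E'
def pose(robot):
    s=robot.sense();q=s["tool_rot"];M=R.from_quat([q[1],q[2],q[3],q[0]]).as_matrix()
    print("p",s["ee_pos"].round(4),"y",M[:,1].round(3),"z",M[:,2].round(3),"q",s["qpos"].round(2),"F",s["ft_force"].round(1),"gw",round(s["grip_width"],3),"t",round(s["clock"],2)); return s["ee_pos"],M
E
python3 - <<'E'
from station import robot
from h import *
p,M=pose(robot); w=shot(robot,"wrist","w1")
print(np.round(w["mount"],3).tolist())
# red cap
def red(c):
    h=cv2.cvtColor(c["img"],cv2.COLOR_BGR2HSV)
    m=cv2.inRange(h,(0,90,60),(8,255,255))|cv2.inRange(h,(172,90,60),(180,255,255))
    n,_,st,ce=cv2.connectedComponentsWithStats(m)
    return [(st[i,4],ce[i].round(1)) for i in range(1,n) if st[i,4]>20]
for a,u in red(w): print("wrist",a,u,onz(w,u,.055).round(3))
t=shot(robot,"top","top1")
for a,u in red(pickle.load(open("top0.pkl","rb"))): print("top",a,u,onz(t,u,.055).round(3))
E
```

```text
p [0.4432 0.1965 0.2383] y [ 0.592 -0.806 -0.001] z [-0.001  0.    -1.   ] q [ 0.37 -0.1   2.    0.    1.25  1.3 ] F [ 0.3 -0.   0.9] gw 0.998 t 2.98
[[-0.0, -0.949, -0.314, 0.081], [1.0, -0.0, -0.0, -0.0], [0.0, -0.314, 0.949, -0.145], [0.0, 0.0, 0.0, 1.0]]
wrist 36 [185.9  62.4] [0.492 0.313 0.055]
wrist 327 [240.9  71.8] [0.516 0.265 0.055]
wrist 34 [508.   65.1] [0.68  0.056 0.055]
wrist 197 [ 53.7 114.7] [0.369 0.397 0.055]
wrist 415 [ 69.2 173.1] [0.322 0.356 0.055]
wrist 271 [250.3 167.3] [0.444 0.2   0.055]
wrist 230 [214.9 219.8] [0.371 0.197 0.055]
wrist 228 [280.5 227.8] [0.407 0.131 0.055]
top 24 [246.9  13.1] [ 1.089 -0.014  0.055]
top 26 [160.4 179.8] [0.516 0.263 0.055]
top 24 [179.2 202.2] [0.443 0.198 0.055]
top 29 [200.4 213.7] [0.407 0.127 0.055]
top 28 [179.7 224.8] [0.369 0.195 0.055]
top 44 [131.1 245.2] [0.3   0.355 0.055]
```

Call:
play_rows --series '[0.2,-0.15,4,0,0,0,0,0,0,4,0,0,0,0,0,0,4,0,0,0,0,0,0,4,0,0,0,0,0,0,3,0,0,0,0,0,0,2,0,0,0,0,0,0,1.3,0,0,0,0,0,0,0,0,0,0,0,0,0,0,0,0,0,255,0,0,0,0,0,0,255,0,0,0,0,0,0,255,0,0,0,0,0,0,255,0,0,0,0,0,0,255,0,0,0,0,0,0,255]' --grip_force 15

```text
clock: 4.82
ee_pos: [0.4447, 0.198, 0.0158]
tool_rot: [-0.0, 0.951, 0.31, -0.0]
ft_force: [-1.0, -0.2, 1.9]
grip_width: 0.37
finger_force: 15.0
```

Call:
play_rows --series '[0,0,-3,0,0,0,255,0,0,-6,0,0,0,255,0,0,-6,0,0,0,255,0,0,-6,0,0,0,255,0,0,-4,0,0,-10.4,255,0,0,0,0,0,-10.4,255,0,0,0,0,0,-10.4,255,0,0,0,0,0,-10.4,255,0,0,0,0,0,-10.4,255,0,0,0,0,0,-10.4,255,0,0,0,0,0,-10.4,255,0,0,0,0,0,-10.4,255,0,0,0,0,0,-10.4,255,0,0,0,0,0,-10.4,255,0,0,0,0,0,-10.4,255,0,0,0,0,0,-10.4,255,0,0,0,0,0,-10.4,255,0,0,0,0,0,-10.4,255,0,0,0,0,0,-10.4,255,0,0,0,0,0,0,255]'

```text
clock: 7.32
ee_pos: [0.4444, 0.1977, 0.2651]
tool_rot: [-0.001, -0.104, 0.995, -0.0]
ft_force: [0.5, -0.2, -1.7]
grip_width: 0.367
finger_force: 14.9
```

Run:
```python
from station import robot
from h import *
p,M=pose(robot)
t=pickle.load(open("top0.pkl","rb"))
a=onz(t,(277.2,217.5),.09);b=onz(t,(342.5,203.9),.09);print(a,b,np.linalg.norm(a-b))
d=(a-b)[:2];d/=np.linalg.norm(d);print("yaw of box y",np.degrees(np.arctan2(d[1],d[0])))
x=np.array([d[1],-d[0]]);c=(a+b)[:2]/2+x*.095;print("centre",c)
tg=np.array([c[0]-.03,c[1],.27]);print("tool delta",M.T@(tg-p))
```

```text
p [0.4444 0.1977 0.2651] y [-0.207  0.978 -0.   ] z [-0.001 -0.    -1.   ] q [ 0.37 -0.11  1.96 -0.    1.3  -1.41] F [ 0.5 -0.2 -1.7] gw 0.367 t 7.33
[ 0.39788221 -0.12266692  0.09      ] [ 0.44302765 -0.3276265   0.09      ] 0.2098726774911557
yaw of box y 102.42190567986687
centre [ 0.51323099 -0.20471138]
tool delta [ 0.04543316 -0.40174138 -0.00478199]
```

Call:
play_rows --series '[0.65,-5.7,-0.4,0,0,0,255,0.65,-5.7,-0.4,0,0,0,255,0.65,-5.7,-0.4,0,0,0,255,0.65,-5.7,-0.4,0,0,0,255,0.65,-5.7,-0.4,0,0,0,255,0.65,-5.7,-0.4,0,0,0,255,0.65,-5.7,-0.4,0,0,0,255,0,0,0,0,0,0,255]'

```text
clock: 8.32
ee_pos: [0.4837, -0.2054, 0.2936]
tool_rot: [-0.0, -0.101, 0.995, -0.0]
ft_force: [-0.5, 0.8, -2.2]
grip_width: 0.368
finger_force: 14.9
```

Run:
```python
from station import robot
from h import *
p,M=pose(robot)
w=shot(robot,"wrist","w2")
```

```text
p [ 0.4837 -0.2054  0.2936] y [-0.201  0.98  -0.001] z [-0.    -0.001 -1.   ] q [-0.45 -0.05  1.85 -0.    1.34 -2.22] F [-0.5  0.8 -2.2] gw 0.368 t 8.32
```

View pics/w2.png

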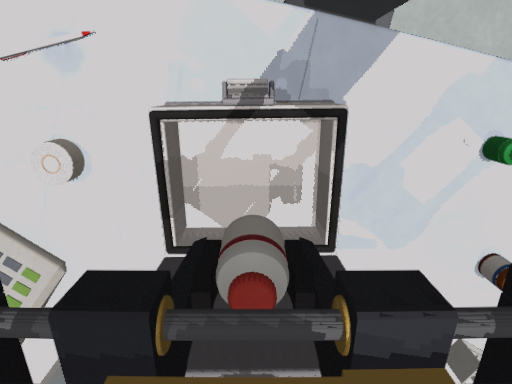

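The wrist view shows the box with its front towards the top. The gasket's front outer corners are at (152,112) and (346,109), its rear corners at (166,254) and (338,250), and the catch at (249,90). I'll measure from these.

Run:
```python
from h import *
w=pickle.load(open("w2.pkl","rb"))
def q(n,uvs,z):
    P=np.array([onz(w,u,z) for u in uvs])[:,:2]; print(n,P.round(3).tolist(),"sides",[round(np.linalg.norm(P[i]-P[i-1]),3) for i in range(len(P))]); return P
P=q("gasket front outer .099",[(152,112),(346,109)],.099)
q("gasket rear outer .087",[(166,254),(338,250)],.087)
P=q("wall top front .085",[(155,104),(343,101)],.085)
d=P[1]-P[0];d=d/np.linalg.norm(d); print("yaw",np.degrees(np.arctan2(d[1],d[0])))
x=np.array([d[1],-d[0]]);print("c from front",P.mean(0)+x*.095, "catch",onz(w,(249,80),.09))
F=q("floor",[(183,121),(318,121),(317,228),(187,228)],.016)
im=w["img"];cv2.imwrite("pics/w2c.png",cv2.resize(im[70:270,130:370],None,fx=3,fy=3,interpolation=cv2.INTER_CUBIC)[:600])
```

```text
gasket front outer .099 [[0.444, -0.322], [0.4, -0.123]] sides [np.float64(0.205), np.float64(0.205)]
gasket rear outer .087 [[0.616, -0.291], [0.567, -0.079]] sides [np.float64(0.217), np.float64(0.217)]
wall top front .085 [[0.437, -0.324], [0.392, -0.124]] sides [np.float64(0.205), np.float64(0.205)]
yaw 102.44414039084978
c from front [ 0.50724728 -0.20376646] catch [ 0.39218776 -0.22846391  0.09      ]
floor [[0.457, -0.305], [0.422, -0.13], [0.571, -0.091], [0.61, -0.279]] sides [np.float64(0.154), np.float64(0.179), np.float64(0.154), np.float64(0.192)]
```

View pics/w2c.png

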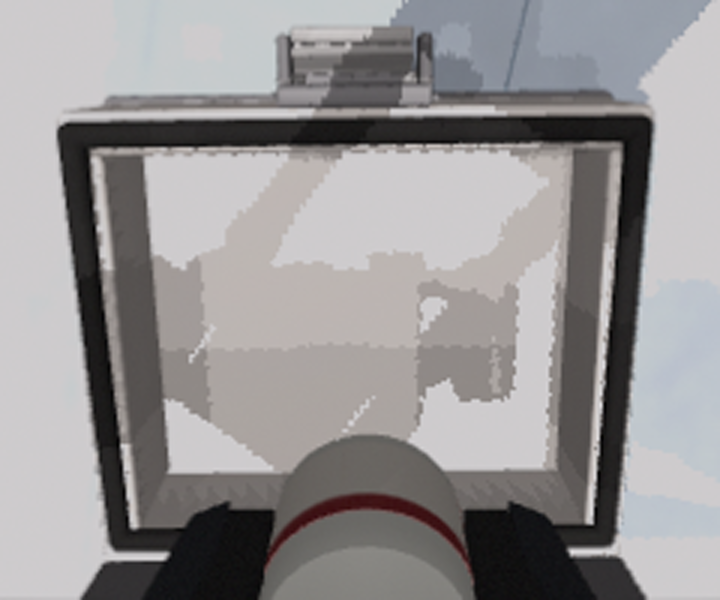

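Call:
play_rows --series '[-1.8,-0.4,0,0,0,-0.8,255,0,0,4,0,0,0,255,0,0,4,0,0,0,255,0,0,4,0,0,0,255,0,0,3,0,0,0,255,0,0,3,0,0,0,255,0,0,2,0,0,0,255,0,0,2,0,0,0,255,0,0,2,0,0,0,255,0,0,1,0,0,0,255,0,0,0.5,0,0,0,255,0,0,0,0,0,0,255]'

```text
clock: 9.88
ee_pos: [0.5026, -0.2015, 0.0388]
tool_rot: [0.0, -0.112, 0.994, -0.0]
ft_force: [0.2, 0.7, -0.2]
grip_width: 0.375
finger_force: 14.9
```

Call:
play_rows --series '[0,0,0.3,0,0,0,255,0,0,0.2,0,0,0,255,0,0,0.1,0,0,0,255,0,0,0,0,0,0,255]'

```text
clock: 10.38
ee_pos: [0.5021, -0.202, 0.0327]
tool_rot: [-0.0, -0.112, 0.994, -0.0]
ft_force: [-0.5, 0.3, -2.5]
grip_width: 0.371
finger_force: 14.9
```

Call:
play_rows --series '[0,0,0.1,0,0,0,255,0,0,0,0,0,0,255]'

```text
clock: 10.62
ee_pos: [0.5024, -0.202, 0.0319]
tool_rot: [0.0, -0.112, 0.994, -0.0]
ft_force: [-0.3, -0.4, -0.9]
grip_width: 0.373
finger_force: 14.9
```

Call:
play_rows --series '[0,0,0.1,0,0,0,255,0,0,0,0,0,0,255]'

```text
clock: 10.88
ee_pos: [0.5024, -0.202, 0.0318]
tool_rot: [0.0, -0.112, 0.994, -0.0]
ft_force: [-3.9, 0.4, 5.7]
grip_width: 0.37
finger_force: 15.0
```

Call:
play_rows --series '[0,0,0,0,0,0,130,0,0,0,0,0,0,80,0,0,0,0,0,0,40,0,0,0,0,0,0,40,0,0,0,0,0,0,40,0,0,-2,0,0,0,40,0,0,-3,0,0,0,40,0,0,-5,0,0,0,40,0,0,-6,0,0,0,40,0,0,-6,0,0,0,40,0,0,-6,0,0,0,40,0,0,-4,0,0,0,40,0,0,0,0,0,0,40]'

```text
clock: 12.5
ee_pos: [0.504, -0.2027, 0.3555]
tool_rot: [0.004, -0.112, 0.994, -0.002]
ft_force: [-0.2, 0.7, -0.1]
grip_width: 0.842
finger_force: 0.0
```

Run:
```python
from station import robot
from h import *
p,M=pose(robot)
w=shot(robot,"wrist","w3");s=shot(robot,"side","side3");t=shot(robot,"top","top3")
a=cv2.resize(w["img"],(480,360));b=cv2.resize(s["img"][110:230,200:300],(300,360),interpolation=cv2.INTER_CUBIC)
c=np.zeros((240,780,3),np.uint8);c[:,:240]=cv2.resize(t["img"][120:240,250:370],(240,240),interpolation=cv2.INTER_CUBIC)
cv2.imwrite("pics/m3.png",np.vstack([np.hstack([a,b]),c]))
```

```text
p [ 0.504  -0.2027  0.3555] y [-0.223  0.975 -0.005] z [ 0.008 -0.004 -1.   ] q [-0.43 -0.04  1.73 -0.    1.45 -2.22] F [-0.2  0.7 -0.1] gw 0.842 t 12.5
```

View pics/m3.png

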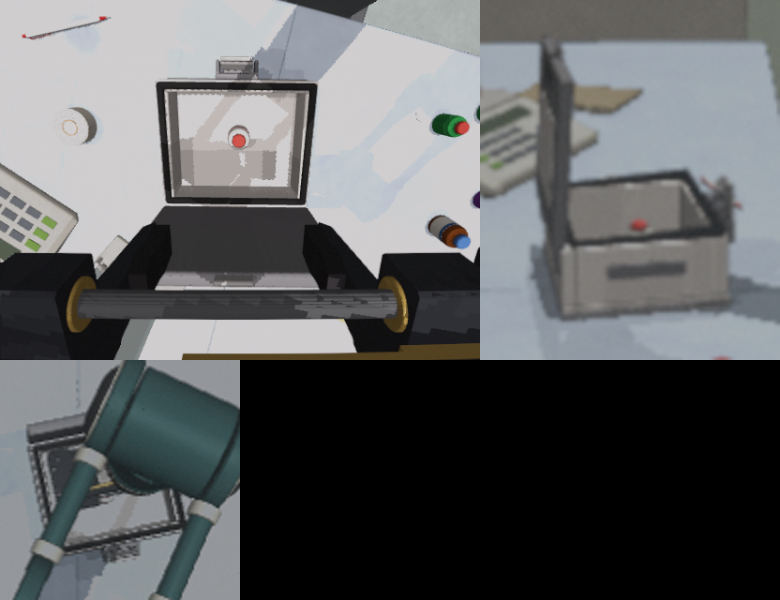

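The bottle stands upright in the box and is released (wrist view about (238,140)). The lid's free edge shows at rows 270–288 of the mosaic. Next I measure the lid angle.

Run:
```python
from h import *
w=pickle.load(open("w3.pkl","rb"));s=pickle.load(open("side3.pkl","rb"))
c=np.array([.512,-.203]);ya=np.radians(12.4);X=np.array([np.cos(ya),np.sin(ya)]);Y=np.array([-X[1],X[0]])
k=512/480
for v in(270,287):
    P=onz(w,(235*k,v*k),.277); print(v,P.round(3),"box",((P[:2]-c)@X).round(3),((P[:2]-c)@Y).round(3))
for th in(1.35,1.45,1.55):
    xi=.088-.19*np.cos(th);zi=.087+.19*np.sin(th);xo=xi+.016*np.sin(th);zo=zi+.016*np.cos(th)
    W=lambda x,y,z:np.r_[c+X*x+Y*y,z]
    print(th,round(xi,3),round(xo,3),proj(w,[W(xi,0,zi),W(xo,0,zo)]).round(0).tolist(),proj(s,[W(xi,.111,zi),W(xo,.111,zo),W(.088,.111,.087)]).round(0).tolist())
for P in [(.09,0),(.12,0),(.15,0)]: print(P,c+X*P[0])
cv2.imwrite("pics/z.png",cv2.resize(np.hstack([s["img"][110:190,205:265]]),None,fx=7,fy=7,interpolation=cv2.INTER_CUBIC))
```

```text
270 [ 0.577 -0.188  0.277] box 0.067 0.0
287 [ 0.595 -0.184  0.277] box 0.085 0.0
1.35 0.046 0.062 [[251.0, 264.0], [250.0, 282.0]] [[239.0, 137.0], [234.0, 136.0], [228.0, 193.0]]
1.45 0.065 0.081 [[250.0, 285.0], [250.0, 303.0]] [[233.0, 137.0], [228.0, 136.0], [228.0, 193.0]]
1.55 0.084 0.1 [[250.0, 305.0], [250.0, 321.0]] [[227.0, 136.0], [222.0, 137.0], [228.0, 193.0]]
(0.09, 0) [ 0.59990051 -0.18367382]
(0.12, 0) [ 0.62920067 -0.17723176]
(0.15, 0) [ 0.65850084 -0.1707897 ]
```

View pics/z.png

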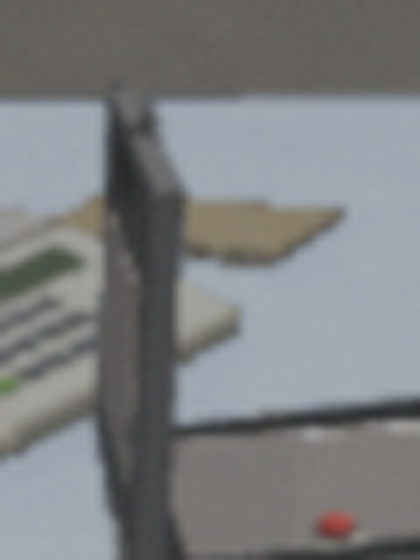

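Call:
play_rows --series '[-5,0,0,0,0,0,255,-5,0,0,0,0,0,255,-3.8,0,0,0,0,0,255,0,0,0,0,0,0,255,0,0,0,0,0,0,255]'

```text
clock: 13.28
ee_pos: [0.6356, -0.171, 0.3481]
tool_rot: [-0.002, -0.112, 0.994, 0.001]
ft_force: [-0.1, 0.1, -1.2]
grip_width: 0.299
finger_force: 0.0
```

```bash
cat > arc.py <<'E'
from station import robot
from h import *
p,M=pose(robot)
c=np.array([.512,-.203]);ya=np.radians(12.4);X=np.array([np.cos(ya),np.sin(ya)]);Y=np.array([-X[1],X[0]])
print("box x,y,z",((p[:2]-c)@X).round(4),((p[:2]-c)@Y).round(4),p[2].round(4))
def wp(th,r=.165,h=.011):return np.array([.088-r*np.cos(th)+.016*np.sin(th)+h,.087+r*np.sin(th)+.016*np.cos(th)])
E
python3 - <<'E'
from arc import *
ths=np.r_[np.arange(1.46,.09,-.08)]
W=np.array([wp(t) for t in ths]);print(W[0].round(4))
for t,a,d in zip(ths[1:],W[1:],np.diff(W,axis=0)):print(round(t,2),a.round(4),"tool x,z cm",(-d*100).round(2))
E
```

```text
p [ 0.6356 -0.171   0.3481] y [-0.223  0.975  0.002] z [-0.004  0.001 -1.   ] q [-0.3   0.19  1.49 -0.    1.46 -2.1 ] F [-0.1  0.1 -1.2] gw 0.299 t 13.28
box x,y,z 0.1276 0.0047 0.3481
[0.0967 0.2528]
1.38 [0.0834 0.252 ] tool x,z cm [1.32 0.07]
1.3 [0.0703 0.2503] tool x,z cm [1.31 0.18]
1.22 [0.0573 0.2474] tool x,z cm [1.3  0.28]
1.14 [0.0446 0.2436] tool x,z cm [1.27 0.38]
1.06 [0.0323 0.2388] tool x,z cm [1.23 0.48]
0.98 [0.0204 0.2329] tool x,z cm [1.19 0.58]
0.9 [0.009  0.2262] tool x,z cm [1.14 0.67]
0.82 [-0.0019  0.2186] tool x,z cm [1.08 0.76]
0.74 [-0.0121  0.2101] tool x,z cm [1.02 0.85]
0.66 [-0.0215  0.2008] tool x,z cm [0.95 0.93]
0.58 [-0.0302  0.1908] tool x,z cm [0.87 1.  ]
0.5 [-0.0381  0.1801] tool x,z cm [0.79 1.07]
0.42 [-0.0451  0.1689] tool x,z cm [0.7  1.13]
0.34 [-0.0512  0.1571] tool x,z cm [0.61 1.18]
0.26 [-0.0563  0.1449] tool x,z cm [0.51 1.22]
0.18 [-0.0605  0.1323] tool x,z cm [0.41 1.26]
0.1 [-0.0636  0.1194] tool x,z cm [0.31 1.29]
```

Call:
play_rows --series '[0,-0.5,2,0,0,0,255,0,0,2.5,0,0,0,255,0,0,2.5,0,0,0,255,0,0,2.5,0,0,0,255,0,0,0,0,0,0,255,1.0,0,0,0,0,0,255,1.0,0,0,0,0,0,255,0.5,0,0,0,0,0,255,0,0,0,0,0,0,255]'

```text
clock: 14.4
ee_pos: [0.6133, -0.1819, 0.2566]
tool_rot: [0.001, -0.112, 0.994, -0.0]
ft_force: [1.4, -0.5, 0.2]
grip_width: 0.002
finger_force: 0.0
```

```bash
python3 arc.py
```

```text
p [ 0.6133 -0.1819  0.2566] y [-0.222  0.975 -0.001] z [ 0.001 -0.    -1.   ] q [-0.33  0.19  1.66 -0.    1.29 -2.12] F [ 1.4 -0.5  0.2] gw 0.002 t 14.4
box x,y,z 0.1035 -0.0011 0.2566
```

Call:
play_rows --series '[1.3,0,0.1,0,0,0,255,1.3,0,0.2,0,0,0,255,1.3,0,0.3,0,0,0,255,1.3,0,0.4,0,0,0,255,1.2,0,0.5,0,0,0,255,1.2,0,0.6,0,0,0,255,1.1,0,0.7,0,0,0,255,1.1,0,0.8,0,0,0,255,1.0,0,0.9,0,0,0,255,1.0,0,0.9,0,0,0,255,0,0,0,0,0,0,255]'

```text
clock: 15.78
ee_pos: [0.497, -0.2077, 0.2003]
tool_rot: [-0.001, -0.112, 0.994, 0.001]
ft_force: [0.5, 0.0, -0.5]
grip_width: 0.006
finger_force: 0.0
```

Run:
```python
from arc import *
s=shot(robot,"side","side4");w=shot(robot,"wrist","w4")
cv2.imwrite("pics/m4.png",np.hstack([cv2.resize(s["img"][110:230,180:300],(400,400),interpolation=cv2.INTER_CUBIC),cv2.resize(w["img"],(400,300))] if 0 else [cv2.resize(s["img"][110:230,180:300],(400,300),interpolation=cv2.INTER_CUBIC),cv2.resize(w["img"],(400,300))]))
```

```text
p [ 0.497  -0.2077  0.2003] y [-0.222  0.975  0.002] z [-0.002  0.001 -1.   ] q [-0.44  0.04  1.94 -0.    1.17 -2.24] F [ 0.5  0.  -0.5] gw 0.006 t 15.78
box x,y,z -0.0157 -0.0014 0.2003
```

View pics/m4.png

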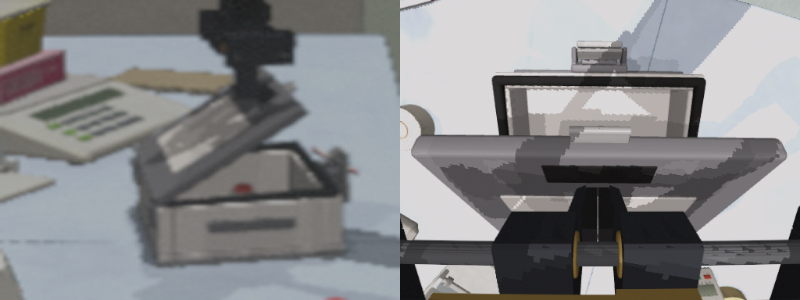

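The lid is at about 0.66 rad, with the fingers just behind the press pad (wrist (598,172)) and the bottle undisturbed. Continuing the arc.

Call:
play_rows --series '[0.6,0,0.6,0,0,0,255,0.6,0,0.6,0,0,0,255,0.5,0,0.6,0,0,0,255,0.5,0,0.6,0,0,0,255,0.5,0,0.6,0,0,0,255,0.5,0,0.6,0,0,0,255,0.4,0,0.6,0,0,0,255,0.4,0,0.6,0,0,0,255,0.4,0,0.6,0,0,0,255,0.4,0,0.6,0,0,0,255,0.3,0,0.6,0,0,0,255,0,0,0,0,0,0,255]'

```text
clock: 17.38
ee_pos: [0.448, -0.2191, 0.1349]
tool_rot: [-0.001, -0.112, 0.994, 0.0]
ft_force: [0.5, -0.3, -0.6]
grip_width: 0.004
finger_force: 0.0
```

Run:
```python
from arc import *
```

```text
p [ 0.448  -0.2191  0.1349] y [-0.223  0.975  0.001] z [-0.001  0.001 -1.   ] q [-0.5   0.02  2.08 -0.    1.04 -2.3 ] F [ 0.5 -0.3 -0.6] gw 0.004 t 17.38
box x,y,z -0.066 -0.0019 0.1349
```

Call:
play_rows --series '[0.4,0,0.4,0,0,0,255,0.4,0,0.4,0,0,0,255,0.3,0,0.4,0,0,0,255,0.2,0,0.3,0,0,0,255,0,0,0.2,0,0,0,255,0,0,0,0,0,0,255]'

```text
clock: 18.12
ee_pos: [0.4365, -0.2221, 0.1193]
tool_rot: [0.0, -0.112, 0.994, -0.0]
ft_force: [0.6, 2.0, 4.4]
grip_width: 0.002
finger_force: 2.3
```

Run:
```python
from arc import *
w=shot(robot,"wrist","w5")
cv2.imwrite("pics/m5.png",w["img"])
```

```text
p [ 0.4365 -0.2221  0.1193] y [-0.223  0.975 -0.   ] z [ 0.001 -0.    -1.   ] q [-0.52  0.02  2.11  0.    1.01 -2.32] F [0.6 2.  4.4] gw 0.002 t 18.12
box x,y,z -0.0779 -0.0025 0.1193
```

View pics/m5.png

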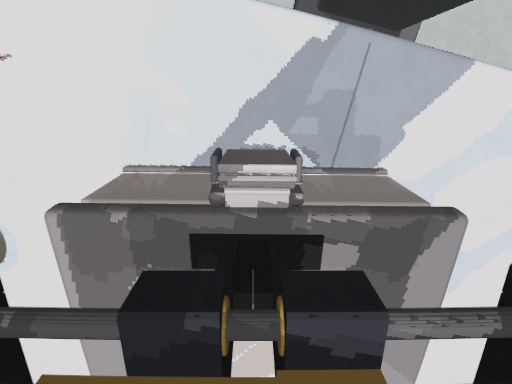

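The fingertips are on the press pad (wrist (255,255)), and the tongue is over the catch at (257,195). Pressing down in small steps while watching the force.

Call:
play_rows --series '[0,0,0.1,0,0,0,255,0,0,0.1,0,0,0,255,0,0,0.1,0,0,0,255,0,0,0,0,0,0,255]'

```text
clock: 18.68
ee_pos: [0.4359, -0.2222, 0.1158]
tool_rot: [-0.0, -0.112, 0.994, -0.0]
ft_force: [-0.2, 1.8, 4.5]
grip_width: 0.009
finger_force: 2.3
```

Call:
play_rows --series '[0,0,0.1,0,0,0,255,0,0,0.1,0,0,0,255,0,0,0,0,0,0,255]'

```text
clock: 19.05
ee_pos: [0.4357, -0.2223, 0.1137]
tool_rot: [-0.0, -0.112, 0.994, -0.0]
ft_force: [-0.9, 0.4, 4.7]
grip_width: 0.006
finger_force: 2.4
```

Call:
play_rows --series '[0,0,0.1,0,0,0,255,0,0,0.1,0,0,0,255,0,0,0,0,0,0,255]'

```text
clock: 19.42
ee_pos: [0.4354, -0.2223, 0.1117]
tool_rot: [-0.001, -0.112, 0.994, 0.0]
ft_force: [-3.5, 0.8, 6.2]
grip_width: 0.006
finger_force: 3.0
```

Call:
play_rows --series '[0,0,0.1,0,0,0,255,0,0,0,0,0,0,255]'

```text
clock: 19.68
ee_pos: [0.4353, -0.2224, 0.1111]
tool_rot: [-0.001, -0.112, 0.994, 0.0]
ft_force: [-4.0, 1.1, 10.3]
grip_width: 0.009
finger_force: 4.5
```

Call:
play_rows --series '[0,0,0.1,0,0,0,255,0,0,0,0,0,0,255]'

```text
clock: 19.92
ee_pos: [0.4354, -0.2224, 0.111]
tool_rot: [-0.001, -0.112, 0.994, 0.0]
ft_force: [-7.2, 2.4, 14.6]
grip_width: 0.006
finger_force: 7.3
```

Call:
play_rows --series '[0,0,0.05,0,0,0,255,0,0,0,0,0,0,255,0,0,0,0,0,0,255]'

```text
clock: 20.3
ee_pos: [0.4354, -0.2224, 0.111]
tool_rot: [-0.001, -0.112, 0.994, 0.0]
ft_force: [-7.9, 3.1, 17.6]
grip_width: 0.003
finger_force: 8.8
```

Run:
```python
from arc import *
w=shot(robot,"wrist","w6");o=pickle.load(open("w5.pkl","rb"))
a=o["img"][130:250,190:330];b=w["img"][130:250,190:330]
# vertical shifts of features by template matching
g=lambda i:cv2.cvtColor(i,cv2.COLOR_BGR2GRAY)
for n,(r,c,h,ww) in dict(hookbar=(145,215,32,85),rim=(163,330,12,50),lidedge=(200,330,16,100),tongue=(180,222,30,70)).items():
    m=cv2.matchTemplate(g(w["img"])[r-15:r+h+15,c-15:c+ww+15],g(o["img"])[r:r+h,c:c+ww],cv2.TM_CCOEFF_NORMED);_,s,_,l=cv2.minMaxLoc(m);print(n,round(s,2),l[0]-15,l[1]-15)
cv2.imwrite("pics/m6.png",cv2.resize(np.hstack([a,b]),None,fx=2.8,fy=2.8,interpolation=cv2.INTER_CUBIC))
```

```text
p [ 0.4354 -0.2224  0.111 ] y [-0.223  0.975  0.   ] z [-0.002 -0.    -1.   ] q [-0.52  0.03  2.12 -0.    0.99 -2.32] F [-7.9  3.1 17.6] gw 0.003 t 20.3
box x,y,z -0.079 -0.0025 0.111
hookbar 0.72 -1 13
rim 0.97 3 4
lidedge 0.91 -4 0
tongue 0.57 0 1
```

Call:
play_rows --series '[0,0,-0.2,0,0,0,255,0,0,-0.2,0,0,0,255,0,0,-1,0,0,0,255,0,0,-3,0,0,0,255,0,0,-5,0,0,0,255,0,0,-5,0,0,0,255,0,0,0,0,0,0,255]'

```text
clock: 21.22
ee_pos: [0.4389, -0.2238, 0.2586]
tool_rot: [0.004, -0.112, 0.994, -0.003]
ft_force: [0.6, -0.1, 0.1]
grip_width: 0.003
finger_force: 0.0
```

Run:
```python
from arc import *
w=shot(robot,"wrist","w7");s=shot(robot,"side","side7");o=pickle.load(open("w6.pkl","rb"))
a=cv2.resize(o["img"][130:250,190:330],(400,300),interpolation=cv2.INTER_CUBIC)
W=lambda x,y,z:np.r_[c+X*x+Y*y,z]
u=proj(w,[W(-.105,0,.1)])[0].astype(int);print(u)
b=cv2.resize(w["img"][u[1]-45:u[1]+45,u[0]-60:u[0]+60],(400,300),interpolation=cv2.INTER_CUBIC)
d=cv2.resize(s["img"][150:220,205:300],(407,300),interpolation=cv2.INTER_CUBIC)[:,:400]
e=cv2.resize(s["img"][165:200,260:300],(400,300),interpolation=cv2.INTER_CUBIC)
cv2.imwrite("pics/m7.png",np.vstack([np.hstack([a,b]),np.hstack([d,e])]))
for th in(0,.05,.1):
    xi=.088-.19*np.cos(th)+.016*np.sin(th);zi=.087+.19*np.sin(th)+.016*np.cos(th)
    print(th,"side px of near top corner of free edge",proj(s,[W(xi,.111,zi)])[0].round(1),"wrist",proj(w,[W(xi,.111,zi),W(xi,-.111,zi)]).round(1).tolist())
```

```text
p [ 0.4389 -0.2238  0.2586] y [-0.223  0.975 -0.007] z [ 0.009 -0.005 -1.   ] q [-0.52 -0.11  1.96  0.    1.27 -2.32] F [ 0.6 -0.1  0.1] gw 0.003 t 21.23
box x,y,z -0.0759 -0.0046 0.2586
[258 147]
0 side px of near top corner of free edge [284.6 184.1] wrist [[373.3, 152.8], [144.6, 150.6]]
0.05 side px of near top corner of free edge [284.3 181.5] wrist [[376.8, 155.8], [141.4, 153.5]]
0.1 side px of near top corner of free edge [283.9 178.9] wrist [[380.4, 159.5], [138.0, 157.2]]
```

View pics/m7.png

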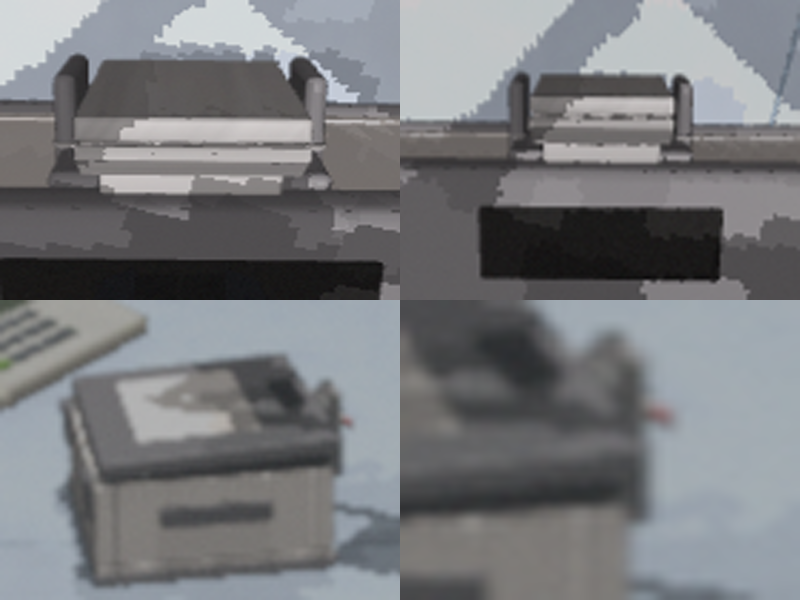

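The lid lies flat after release, at about 0.0–0.05 rad by its front edge row. To confirm the catch is back at rest, I'll compare it numerically with the earlier side views, since that camera is fixed.

Run:
```python
from h import *
for n in("side0","side3","side4","side7"):
    im=pickle.load(open(n+".pkl","rb"))["img"][160:200,270:300].astype(int)
    r=np.clip(im[:,:,2]-(im[:,:,0]+im[:,:,1])//2-8,0,None); r[:, :5]=0
    m=cv2.moments(r.astype(np.float32)); print(n,"red blob",m["m00"],270+m["m10"]/m["m00"],160+m["m01"]/m["m00"])
g=lambda n:cv2.cvtColor(pickle.load(open(n+".pkl","rb"))["img"],cv2.COLOR_BGR2GRAY).astype(np.float32)
A=g("side0")
for n in("side3","side4","side7"):
    B=g(n)
    for nm,(r0,r1,c0,c1) in dict(catchouter=(168,182,279,292)).items():
        up=lambda I:cv2.resize(I,None,fx=8,fy=8,interpolation=cv2.INTER_CUBIC)
        m=cv2.matchTemplate(up(B[r0-4:r1+4,c0-4:c1+4]),up(A[r0:r1,c0:c1]),cv2.TM_CCOEFF_NORMED);_,s,_,l=cv2.minMaxLoc(m);print(n,nm,round(s,3),l[0]/8-4,l[1]/8-4)
    for r in(172,175,178,181): print(r,A[r,276:294].astype(int).tolist(),B[r,276:294].astype(int).tolist()) if n!="side4" else 0
```

```text
side0 red blob 28.0 283.7857142857143 176.67857142857142
side3 red blob 31.0 283.64516129032256 176.58064516129033
side4 red blob 33.0 283.7878787878788 176.66666666666666
side7 red blob 23.0 285.4347826086956 177.8695652173913
side3 catchouter 0.994 0.0 -0.125
172 [127, 119, 118, 117, 116, 106, 99, 111, 137, 159, 168, 169, 169, 169, 169, 170, 169, 168] [126, 118, 116, 113, 105, 87, 81, 92, 130, 160, 167, 170, 171, 170, 170, 169, 168, 169]
175 [107, 98, 87, 83, 72, 74, 75, 84, 117, 150, 165, 167, 167, 168, 168, 169, 169, 169] [99, 93, 76, 73, 65, 70, 75, 84, 116, 150, 165, 168, 168, 169, 170, 170, 170, 170]
178 [60, 84, 106, 105, 91, 75, 71, 83, 97, 107, 122, 149, 165, 167, 167, 168, 168, 169] [51, 67, 77, 85, 82, 76, 69, 79, 95, 107, 122, 151, 166, 167, 168, 168, 169, 170]
181 [51, 54, 56, 66, 70, 67, 65, 86, 126, 156, 166, 168, 169, 170, 169, 168, 169, 168] [46, 47, 50, 59, 70, 70, 66, 83, 124, 155, 167, 169, 169, 170, 170, 170, 169, 169]
side4 catchouter 0.988 0.0 -0.25
side7 catchouter 0.977 0.125 -0.375
172 [127, 119, 118, 117, 116, 106, 99, 111, 137, 159, 168, 169, 169, 169, 169, 170, 169, 168] [99, 110, 107, 110, 110, 101, 96, 110, 137, 159, 168, 169, 170, 170, 171, 169, 170, 168]
175 [107, 98, 87, 83, 72, 74, 75, 84, 117, 150, 165, 167, 167, 168, 168, 169, 169, 169] [102, 108, 112, 111, 101, 87, 80, 86, 117, 150, 165, 167, 168, 169, 169, 169, 169, 171]
178 [60, 84, 106, 105, 91, 75, 71, 83, 97, 107, 122, 149, 165, 167, 167, 168, 168, 169] [73, 75, 78, 82, 89, 83, 76, 85, 96, 108, 122, 148, 166, 168, 167, 169, 169, 169]
181 [51, 54, 56, 66, 70, 67, 65, 86, 126, 156, 166, 168, 169, 170, 169, 168, 169, 168] [102, 104, 108, 109, 109, 108, 104, 102, 123, 153, 167, 168, 169, 170, 169, 169, 170, 170]
```

Run:
```python
from h import *
c=np.array([.512,-.203]);ya=np.radians(12.4);X=np.array([np.cos(ya),np.sin(ya)]);Y=np.array([-X[1],X[0]])
for n in("w2","w5","w6","w7"):
    w=pickle.load(open(n+".pkl","rb"));im=cv2.cvtColor(w["img"],cv2.COLOR_BGR2GRAY)
    def edges(y,x0=-.15,x1=-.085,z=.105):
        xs=np.arange(x0,x1,.0005);P=np.array([np.r_[c+X*x+Y*y,z] for x in xs]);uv=proj(w,P).astype(np.float32)
        v=cv2.remap(im,uv[:,0],uv[:,1],cv2.INTER_LINEAR).ravel().astype(float)
        g=np.convolve(v,np.r_[np.ones(3),-np.ones(3)]/3,"same"); k=[i for i in range(3,len(g)-3) if abs(g[i])>18 and abs(g[i])==abs(g[i-3:i+4]).max()]
        return [(round(xs[i]*1000,1),int(g[i])) for i in k]
    print(n,"tcp z",w["extrinsics"][2,3].round(3))
    for y in(-.010,0,.010,): print("  y",y,edges(y))
```

```text
w2 tcp z 0.439
  y -0.01 [(np.float64(-119.5), -28), (np.float64(-114.5), -34), (np.float64(-105.5), -22), (np.float64(-101.0), -29), (np.float64(-97.0), 67), (np.float64(-93.5), -84)]
  y 0 [(np.float64(-119.0), -64), (np.float64(-114.5), -24), (np.float64(-97.0), 63), (np.float64(-93.5), -81)]
  y 0.01 [(np.float64(-123.0), -52), (np.float64(-119.0), -26), (np.float64(-117.0), 22), (np.float64(-114.5), -25), (np.float64(-96.5), 65), (np.float64(-94.0), -79)]
w5 tcp z 0.264
  y -0.01 [(np.float64(-132.0), -60), (np.float64(-124.0), 46), (np.float64(-118.0), 62), (np.float64(-115.0), -42), (np.float64(-111.0), 48), (np.float64(-100.5), -90)]
  y 0 [(np.float64(-142.0), 50), (np.float64(-134.5), -51), (np.float64(-132.0), -44), (np.float64(-124.0), 100), (np.float64(-119.5), -68), (np.float64(-115.0), -43), (np.float64(-111.0), 53), (np.float64(-104.5), -44), (np.float64(-100.5), -49)]
  y 0.01 [(np.float64(-142.0), 49), (np.float64(-133.0), -79), (np.float64(-124.0), 100), (np.float64(-119.5), -57), (np.float64(-117.5), 43), (np.float64(-115.5), -44), (np.float64(-110.5), 51), (np.fl
[... 680 characters left out ...]
loat64(-104.5), -57), (np.float64(-89.5), -46)]
w7 tcp z 0.403
  y -0.01 [(np.float64(-147.0), -36), (np.float64(-128.5), -47), (np.float64(-122.0), 41), (np.float64(-113.5), -40), (np.float64(-108.5), 50), (np.float64(-103.5), -66), (np.float64(-90.0), -83)]
  y 0 [(np.float64(-139.5), 20), (np.float64(-136.5), 23), (np.float64(-128.0), -79), (np.float64(-122.0), 84), (np.float64(-117.0), -18), (np.float64(-113.0), -36), (np.float64(-108.5), 46), (np.float64(-103.5), -64), (np.float64(-90.0), -69)]
  y 0.01 [(np.float64(-128.0), -76), (np.float64(-122.0), 85), (np.float64(-117.5), -33), (np.float64(-113.0), -37), (np.float64(-108.5), 46), (np.float64(-103.5), -69), (np.float64(-90.5), -66)]
```

The measurements agree that the lid is caught. While it was first being pressed (w5), the catch's inner edge was pushed about 3.5 mm outward. It had sprung back by w6 and stayed there after release (w7). At the end the pad did not move as the force rose from 14.6 to 17.6 N, which fits the hard stop past the catch. Handing in.

```bash
python3 -c "
from station import robot
print(robot.sign_off())"
```

```text
the job is handed in; nothing more can be done
None
```

The job is handed in: the small bottle stands upright on the box floor, and the lid was pressed down with at most about 20 N until the catch appeared to snap over its tongue. The last pictures show the catch back at rest and the lid down, but sign-off gave no verdict.

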